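# Bolt the knife box through its locking disc

## Task

Lock the wooden knife box: with a fingertip, push the peg of the slotted disc round until the slot lines up with the bolt, then push the bolt by its upright plate through the slot and the staple behind it until it is fully home, without ramming it against the disc while the slot is out of line. Nothing is to be picked up: leave the things standing on and round the box where they are, and take your hand away when the bolt is home.

Things in the scene. Friction and masses are not known exactly. Their poses are not given: they have to be found in the camera images.
- knife_box: Closed wooden box 280 (x) x 184 (y) x 70 mm high, fixed to the worktop; its flat top is 'the lid' in all heights below. Origin: middle of its underside, on the worktop; x is the direction in which the bolt is pushed, z up. On the lid, all on its centre line (y = 0), follow along x: the bolt in its guide, the disc (centre at x = +60 mm), the staple.
- strap (a point): Middle of the top of the steel strap over the end of the bolt's guide, at the box's x = +10 mm, 24.5 mm above the lid; strap 16 mm long (x), 31 mm wide. It stops the bolt's plate. The guide is an open steel channel from the box's x = -138 to +18 mm, 27 mm wide, walls 12 mm above the lid.
- staple (a point): Middle of the opening of the steel staple (22 mm wide, 21 mm high above the lid; the arch is 36 mm wide, 16 mm long, its top 26 mm above the lid), fixed on the box at its x = +116 mm, y = 0, 11 mm above the lid.
- disc (a joint): Turn of the flat steel locking disc (72 mm diameter) about its vertical axis, rad, growing counterclockwise from above. At 0 and at +-3.14 the slot is in line with the bolt; at -1.57 it is square to it and the peg points to the staple. Starts between -2.6 and -0.55; may be turned either way, no stop in between. Stays where it is left; about 2 to 3 N at the peg turn it.
- disc_centre (a point): Centre of the disc at the height of its top face, 22 mm above the lid. Its x axis runs along the slot, a straight groove right across the disc, 26 mm wide, between two half-moons 22 mm high; the groove's floor is 3 mm above the lid.
- disc_peg (a point): Top of the upright steel peg on one half-moon: 12 mm diameter, 28 mm tall, its top 50 mm above the lid; it stands 25 mm from the disc's axis, square to the slot (along +y of disc_centre).
- bolt: Loose steel bolt, about 0.2 kg, slides along the box's x with under 3 N: a bar 14 x 14 mm with a rounded nose, and near its tail an upright plate. Origin: on the bar's underside below the plate's middle, 4 mm above the lid; x towards the nose (134 mm ahead; tail 8 mm behind). In the box's frame it starts at x = -138 to -120 mm and is home at -4 mm: plate at the strap, nose 6 mm out of the staple.
- bolt_plate (a point): Middle of the top edge of the bolt's push plate, 48 mm above the lid when it lies in the guide. The plate is 10 mm thick (along the bolt), 34 mm wide, 30 mm tall, and stands on the bar straight above the bolt's origin; its lower edge is 18 mm above the lid.
- tea_light: Bystander: tea light in a metal cup, 38 mm diameter, 15 mm high, lying loose on the lid. Origin: middle of its underside.
- match_box: Bystander: matchbox 36 x 53 x 16 mm, loose on the lid. Origin: middle of its underside.
- tin_small: Bystander: food tin, 58 mm diameter, 72 mm high, on the worktop at the far side of the box. Origin: middle of its underside.
- spice_jar: Bystander: spice jar, 45 mm diameter, 106 mm high, on the worktop at the far side of the box. Origin: middle of its underside.
- garlic: Bystander: garlic bulb, 55 mm, on the worktop at the near side of the box. Origin: middle of its underside.
- lemon: Bystander: lemon 78 x 55 x 56 mm, on the worktop at the near side of the box. Origin: middle of its underside.

How it is judged:
By the outcome, as a careful person would: the job done as asked, in the order asked, and still so for the second after the job is handed in, with the robot touching nothing.
It also fails if it takes over 50 s, if anything falls off the work surface, if the arm or the gripper's body presses on something with over 40 N, if the wrist force passes 120 N, or if a joint passes its speed limit or range.

## Robot

A 7-joint arm with a two-finger parallel gripper is mounted at the origin on a cart in front of the work surface, level with it; the furniture and walls round the work are solid. World frame = base frame: x ahead of the robot, y to its left, z up, the work surface at z = 0. Lengths are in mm, angles in rad, forces in N, time in s.
With the tool pointing down it reaches from about 400 to 925 mm from the base axis. Payload 4.1 kg.
Tool frame: the origin (TCP) lies on the centre line of the jaws, within the pads' length; the fingertips stand r.tip_extent ahead of it and the grasp point (between the pads) is the TCP (r.tip_extent is the distance from the TCP to the fingertips, in mm); z points along the fingers, y is the line along which they close (so a half turn about z gives the same grasp; the last joint's range is limited). The gripper opens to 85 mm and grips with 20 to 120 N. Pads are 22 mm wide; open, the fingers measure 114 mm over their backs; the gripper's body (76 mm by 85 mm) begins 54 mm behind the grasp point. The pads swing forward as they close: fully open they stand 13 mm farther back than shut.
Start: joints at [1.106, 0.398, 0.045, 1.537, -0.019, 1.207, -0.051], TCP at [232.54, -607.014, 250.347] pointing down, gripper open.
Joint ranges: [-2.82, 2.82], [-0.49, 2.23], [-1.37, 1.46], [0, 2.46], [-1.36, 4.5], [0.23, 2], [-2.94, 2.94]. Speed limits (rad/s): [2.57, 2.57, 3.14, 3.14, 3.14, 3.14, 3.14].

## Interface

Orientations are given as a unit quaternion [w, x, y, z].
In Python, from station import r, eyes gives the robot as it stands.
- The arm moves only by the tool servo_tool, never from a script. Its argument "deltas" is a list that holds one entry, the list of rows, each a list of 5 numbers: the finger opening in cm, from 0 to 8.54, then the shift along the world's x, y, z in cm, then the turn about the world's z in degrees. A call has 1 to 12 rows; each row shifts and turns the commanded pose from where the row before left it; what a row does not reach is not made up. A row lasts 1/12 s, in which the tool goes at most 41.7 mm and 7.16 degrees, less where a joint would pass 70% of its speed; a pose out of reach is approached as far as the arm can. A call with a gripper value outside its range is refused whole. The fingers move at their own pace and stop on an object; the grip force is fixed at half the most. Time passes only in rows, so rows that do not move let the fingers close. It gives the time, the measured TCP pose, the force, the opening and the grip force at its end, in the units of the state.
- r.sense(): the state, without advancing time (a new reading comes with each control period).
- eyes.snapshot(name): name is "side" or "top"; returns (picture, depth): 384x512x3 uint8, red, green, blue; 384x512 float32, mm along the optical axis (not along the pixel's ray), 0 where there is no reading.
- eyes.camera_model(name): a dict with "K" (3x3 intrinsics, pixels), "k1" (the pictures are not rectified: a ray, as slopes to the right and down, at radius r is drawn at 1 + k1 r^2 times it, then the intrinsics apply), "R" (3x3) and "t" (3): a world point X has camera coordinates R X + t. Camera axes: x right, y down, z forward; pixel columns grow to the right and rows downward; lengths in mm; the calibration is good to about 2 mm. A picture is of the moment at which its call begins. camera_model takes no time and is no camera call.
- r.sign_off(): hands the job in; it is judged then, once.
The state is a dict: "time_s": time; "q": joint angles; "joint_vel": joint speeds; "effort": joint torques, N m; "tcp_pos": TCP position; "eef_rot": TCP orientation; "contact_force": force on the tool from outside, world axes, zero at the start; "wrist_torque": the same for the moment, N m; "grip_width": finger opening in mm; "gripper_force": force on a finger pad.
Only numpy, scipy, OpenCV 4.12 (cv2) and the standard library are available. Lean on these libraries where they do the work, as an engineer would, in place of code of your own. Each camera call takes 0.05 s, during which the arm holds its last target. There are 200 camera calls.

## Working session

There is one attempt and no reset: what is moved stays moved. The work goes in short steps, Python scripts to look and compute and a tool call to move; the robot and the scene stay as the last step left them, time stands still between calls to the robot, and variables do not carry over. Pictures are saved under pics/ and viewed, at most 10 in all, crops included, and the job is handed in when it is done.

Besides the shell and the picture viewer there is one more tool, called as name([rows], argument=value, ...), one row to a line, values as JSON. servo_tool: Moves the arm, as the interface text tells. Its arguments: {"type":"object","properties":{"deltas":{"type":"array"}},"required":["deltas"]}

```bash
mkdir -p pics
cat > h.py <<'E'
import numpy as np, cv2
from station import r, eyes
def snap(n,f):
    p,d=eyes.snapshot(n); cv2.imwrite(f'pics/{f}.png',cv2.cvtColor(p,cv2.COLOR_RGB2BGR)); np.save(f'pics/{f}.npy',d); return p,d
def rays(n):
    m=eyes.camera_model(n);K=np.array(m['K']);return m,K
def cloud(n,d):
    m,K=rays(n); v,u=np.mgrid[:384,:512].astype(float)
    xy=cv2.undistortPoints(np.stack([u,v],-1).reshape(-1,1,2),K,np.array([m['k1'],0,0,0.])).reshape(384,512,2)
    P=np.concatenate([xy*d[...,None],d[...,None]],-1)
    return (P-np.array(m['t']))@np.array(m['R'])   # R^T (P-t)
def proj(n,X):
    m,K=rays(n);return cv2.projectPoints(np.array(X,float).reshape(-1,1,3),cv2.Rodrigues(np.array(m['R']))[0],np.array(m['t'],float),K,np.array([m['k1'],0,0,0.]))[0].reshape(-1,2)
E
python3 - <<'E'
from h import *
s=r.sense();print(s['time_s'],s['tcp_pos'],s['eef_rot'],s['grip_width'],r.tip_extent)
a,_=snap('top','t0');b,_=snap('side','s0')
for n in('top','side'):
    m,K=rays(n);print(n,K[0],-np.array(m['R']).T@m['t'])
E
```

```text
0.0 [ 232.32957869 -606.42700066  249.26978749] [-9.43665067e-04  9.83307883e-01  1.81946855e-01 -2.41826064e-04] 85.45827735241406 19.0
top [371.54164823   0.         248.71131125] [450.3150032   12.93449697 929.24902626]
side [408.00890689   0.         255.66294852] [ 590.98899901 -668.66035747  607.72990859]
```

View pics/t0.png

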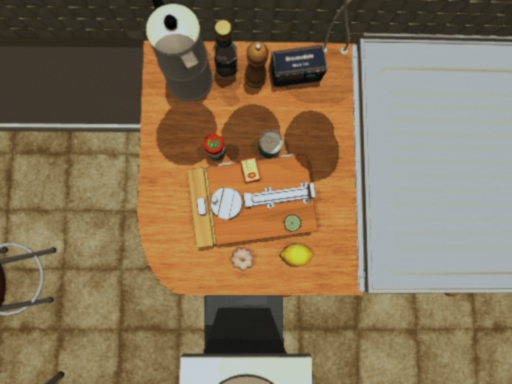

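View pics/s0.png

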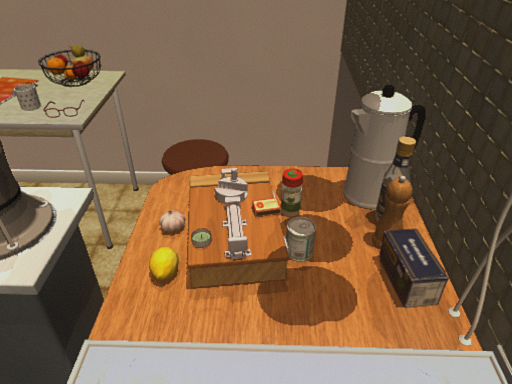

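The top view shows the box at about (255,200). The disc is at (227,203), the bolt plate at (311,190), and the bolt pushes left in the picture (world +y). Tea light is at (292,223), matchbox at (250,170). I'll fit the geometry with depth and look closer.

Run:
```python
from h import *
for n,f,(u0,u1,v0,v1) in (('top','t0',(180,330,140,260)),('side','s0',(180,300,160,290))):
    d=np.load(f'pics/{f}.npy');P=cloud(n,d)
    img=cv2.imread(f'pics/{f}.png')[v0:v1,u0:u1];cv2.imwrite(f'pics/{f}c.png',cv2.resize(img,None,fx=4.6 if n=='side' else 5,fy=4.6 if n=='side' else 5,interpolation=cv2.INTER_CUBIC))
    Q=P[v0:v1,u0:u1].reshape(-1,3);dd=d[v0:v1,u0:u1].ravel()>0;Q=Q[dd]
    print(n,np.histogram(Q[:,2],bins=range(-10,150,5)))
    lid=Q[(Q[:,2]>60)&(Q[:,2]<80)]
    (c,sz,a)=cv2.minAreaRect(lid[:,:2].astype(np.float32));print('lid',c,sz,a,np.median(lid[:,2]))
    H=Q[(Q[:,2]>98)&(Q[:,2]<135)]
    for q in H[np.argsort(H[:,1])]:print(q.round(0),end='')
    print()
```

```text
top (array([  77, 5233, 1558,   10,   10,   22,   32,   62,  116,  141,  132,
        129,  153,  201,  134, 5703, 1989,  290,  430,  632,  470,   74,
        106,  118,   26,   67,    2,    0,    0,    0,    0]), array([-10,  -5,   0,   5,  10,  15,  20,  25,  30,  35,  40,  45,  50,
        55,  60,  65,  70,  75,  80,  85,  90,  95, 100, 105, 110, 115,
       120, 125, 130, 135, 140, 145]))
lid (547.8287353515625, -8.65374755859375) (229.45086669921875, 284.2625732421875) 8.236468315124512 68.93185018763499
[ 546. -149.  114.][ 539. -149.  114.][ 541. -149.  115.][ 532. -149.  115.][ 530. -149.  115.][ 543. -149.  116.][ 536. -149.  116.][ 534. -148.  118.][ 559. -147.  115.][ 552. -147.  115.][ 557. -147.  116.][ 528. -147.  114.][ 532. -147.  115.][ 545. -146.  116.][ 554. -146.  117.][ 543. -146.  117.][ 539. -146.  116.][ 550. -146.  118.][ 541. -146.  118.][ 547. -146.  118.][ 530. -146.  117.][ 536. -146.  118.][ 534. -146.  119.][ 557. -145.  115.][ 528. -145.  113.][ 537. -145.  114.][ 530. -144.  115.][ 532. -144.  115.][ 559. -144.  117.][ 545. -144.  116.][ 554. -144.  
[... 12786 characters left out ...]
.  85. 107.][653.  85. 107.][655.  85. 104.][629.  85. 103.][651.  85. 106.][660.  86. 106.][649.  86. 106.][638.  86. 106.][635.  86. 106.][640.  86. 106.][658.  86. 106.][631.  86. 105.][662.  87. 105.][642.  87. 105.][647.  88. 105.][644.  88. 105.][635.  88. 107.][664.  88. 105.][640.  89. 106.][644.  89. 106.][664.  89. 107.][633.  89. 106.][642.  89. 106.][647.  90. 106.][638.  90. 106.][649.  90. 106.][651.  91. 106.][653.  91. 105.][658.  91. 106.][656.  91. 105.][649.  92. 107.][640.  92. 107.][660.  92. 105.][651.  93. 107.][636.  93. 106.][663.  95. 103.][660.  95. 106.][658.  95. 106.][645.  95. 105.][656.  96. 105.][642.  96. 105.][654.  96. 105.][638.  96. 104.][647.  96. 104.]
```

View pics/t0c.png

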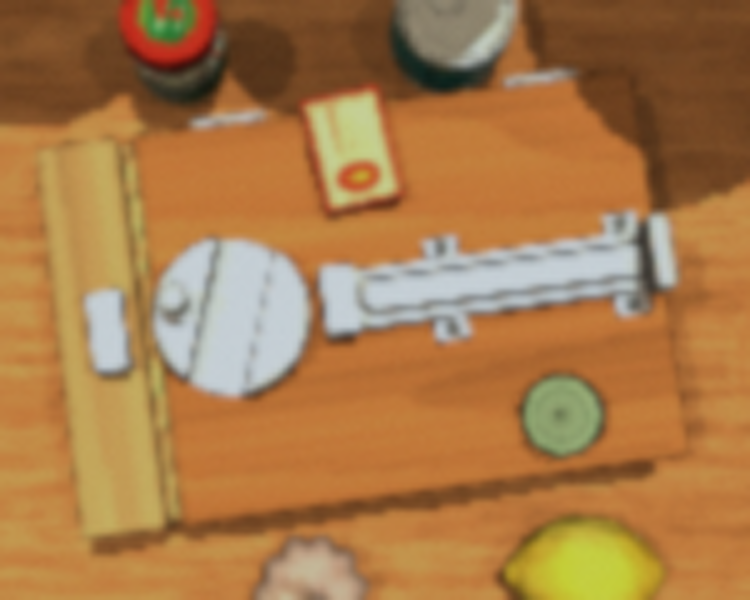

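View pics/s0c.png

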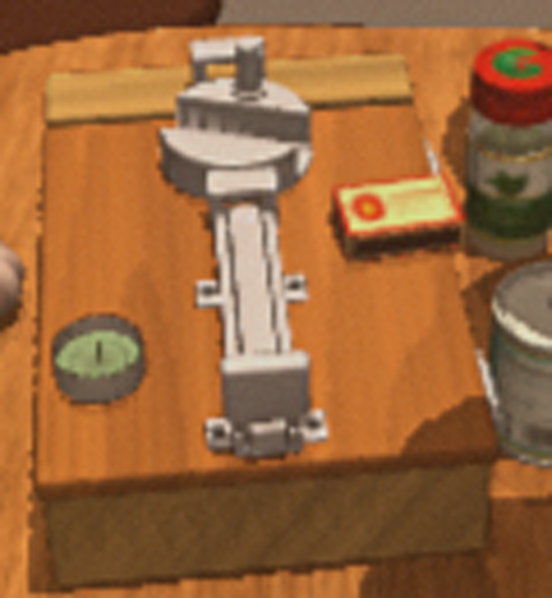

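The crops show the peg near crop-top (174,300), on the staple side. The slot is about square to the bolt and the bolt plate is at the far right (660,255). Next I'll fit the disc centre, the peg, the slot direction and the plate.

Run:
```python
from h import *
Q=[]
for n,f in (('top','t0'),('side','s0')):
    d=np.load(f'pics/{f}.npy');P=cloud(n,d)[d>0]
    P=P[(abs(P[:,0]-530)<60)&(P[:,1]>-180)&(P[:,1]<150)]
    def show(nm,c,z0,z1,rad):
        S=P[(np.hypot(P[:,0]-c[0],P[:,1]-c[1])<rad)&(P[:,2]>z0)&(P[:,2]<z1)]
        rc=cv2.minAreaRect(S[:,:2].astype(np.float32));ce,rr=cv2.minEnclosingCircle(S[:,:2].astype(np.float32))
        print(n,nm,len(S),'mean',S.mean(0).round(1),'rect',np.round(rc[0],1),np.round(rc[1],1),round(rc[2],1),'circ',np.round(ce,1),round(rr,1));return S
    show('peg',(520,72),115,125,12)
    S=show('disc',(517,47),87,97,40)
    show('plate',(543,-145),114,122,22)
    show('strap',(533,0),90,99,14)
    show('staple',(513,105),92,100,22)
    # groove: low points within disc
    G=P[(np.hypot(P[:,0]-517,P[:,1]-47)<30)&(P[:,2]>68)&(P[:,2]<80)]
    print('groove',len(G),G.mean(0).round(1) if len(G) else '',np.degrees(np.arctan2(*(np.linalg.svd(G[:,:2]-G[:,:2].mean(0))[2][0][::-1]))) if len(G)>5 else '')
```

```text
top peg 21 mean [521.5  71.7 118.5] rect [521.6  71.7] [8.9 8.9] 2.1 circ [521.6  71.7] 5.0
top disc 410 mean [516.1  45.8  90.8] rect [517.4  47.3] [71.4 64.9] 81.6 circ [516.7  47.4] 35.8
top plate 60 mean [ 544.6 -143.8  116.6] rect [ 544.3 -143.7] [33.6  9.7] 6.5 circ [ 544.4 -144.5] 16.8
top strap 57 mean [529.3  -0.9  93. ] rect [528.9  -2. ] [18.3 15.8] 0.3 circ [529.6  -0.8] 10.7
top staple 105 mean [509.1 103.   94.8] rect [509.1 102.7] [34.6 15.8] 7.8 circ [509.1 103.6] 17.5
groove 272 [517.1  48.   71.9] 167.80510900343933
side peg 18 mean [519.5  69.8 118.5] rect [519.5  70.4] [ 8.8 10. ] 4.2 circ [518.9  70.7] 5.9
side disc 332 mean [514.7  43.4  90.8] rect [514.1  45. ] [69.4 66.5] 80.4 circ [513.6  46.1] 36.8
side plate 82 mean [ 542.6 -145.3  116.6] rect [ 542.5 -144.4] [32.  10.4] 8.9 circ [ 542.5 -144.3] 16.1
side strap 51 mean [529.   -2.2  93.1] rect [528.1  -0.8] [16.6 18.1] 4.0 circ [529.1  -1.1] 10.5
side staple 44 mean [504.7 100.9  95.1] rect [508.  102.4] [33.2 17. ] 10.3 circ [508.5 100.2] 17.1
groove 94 [521.   59.9  75.4] -12.453375919981188
```

Fits from both cameras agree with the given sizes: disc centre (516.6,47), peg bearing about 79°, bolt direction 98°, plate (543.5,-144). The shortest turn is about 71° clockwise. First I'll close the fingers and approach the near side of the peg.

servo_tool([
  [[0, 1.3, 3.0, 0, -2.7], [0, 1.3, 3.0, 0, -2.7], [0, 1.3, 3.0, 0, -2.7], [0, 1.3, 3.0, 0, -2.7], [0, 1.3, 3.0, 0, -2.7], [0, 1.3, 3.0, 0, -2.7], [0, 1.3, 3.0, 0, -2.7], [0, 1.3, 3.0, 0, -2.7], [0, 1.3, 3.0, 0, -2.7], [0, 1.3, 3.0, 0, -2.7], [0, 1.3, 3.0, 0, -2.7], [0, 1.3, 3.0, 0, -2.3]],
])

```text
time_s: 1.1
tcp_pos: [388.6, -245.3, 250.1]
eef_rot: [0.0, 0.995, -0.097, -0.0]
contact_force: [0.6, -0.4, -0.3]
grip_width: 0.1
gripper_force: 0.0
```

servo_tool([
  [[0, 0.8, 2.7, 0, 0], [0, 0.8, 2.7, 0, 0], [0, 0.8, 2.7, 0, 0], [0, 0.8, 2.7, 0, 0], [0, 0.8, 2.7, -0.7, 0], [0, 0.8, 2.7, -0.7, 0], [0, 0.8, 2.7, -0.7, 0], [0, 0.8, 2.7, -0.7, 0], [0, 0.8, 2.7, -0.7, 0], [0, 0.8, 2.7, -0.7, 0], [0, 0.8, 2.7, -0.7, 0], [0, 0.8, 2.7, -0.7, 0]],
])

```text
time_s: 2.1
tcp_pos: [484.4, 78.2, 193.8]
eef_rot: [0.0, 0.995, -0.096, -0.0]
contact_force: [0.3, -0.3, 0.9]
grip_width: 0.1
gripper_force: 0.0
```

servo_tool([
  [[0, 0, 0, 0, 0], [0, 0, 0, 0, 0]],
])

```text
time_s: 2.27
tcp_pos: [484.0, 78.6, 193.6]
eef_rot: [-0.0, 0.996, -0.094, -0.001]
contact_force: [-0.7, -1.6, -0.4]
grip_width: 0.1
gripper_force: 0.0
```

Run:
```python
from h import *
p,d=snap('side','s1');P=cloud('side',d)
m=(d>0)&(np.hypot(P[...,0]-484,P[...,1]-78)<32)&(P[...,2]>120)&(P[...,2]<240)
S=P[m]
for z in range(140,240,8):
    T=S[(S[:,2]>=z)&(S[:,2]<z+8)]
    if len(T):print(z,len(T),T.min(0).round(0),T.max(0).round(0))
print(proj('side',[484,78,174.6]))
cv2.imwrite('pics/s1c.png',cv2.resize(cv2.imread('pics/s1.png')[90:290,130:330],None,fx=2.8,fy=2.8,interpolation=cv2.INTER_CUBIC))
```

```text
172 17 [473.  69. 174.] [495.  82. 180.]
180 39 [473.  62. 180.] [496.  82. 188.]
188 38 [472.  62. 188.] [496.  83. 196.]
196 45 [472.  62. 196.] [495.  79. 204.]
204 32 [473.  62. 204.] [495.  79. 211.]
212 18 [479.  50. 213.] [500.  99. 220.]
220 50 [471.  47. 220.] [502. 103. 228.]
228 21 [473.  47. 228.] [500.  99. 234.]
236 12 [486.  59. 236.] [498.  64. 240.]
[[215.59347126 144.67828623]]
```

View pics/s1c.png

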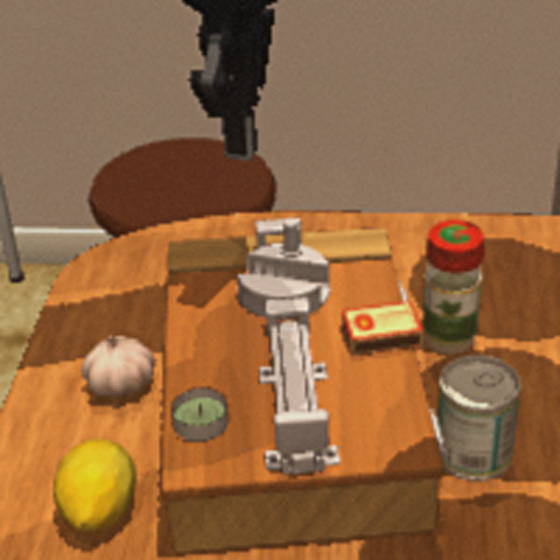

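The picture shows the closed fingertips clear above the box, with the tip at z≈174 as expected; disc and peg are unchanged. Next I'll work out the arc.

Run:
```python
import numpy as np
C=np.array([516.6,47.1])
for p in [79,72,65,58,51,44,37,30,23,16,10,8]:
    a=np.radians(p);print(p,(C+25*np.array([np.cos(a),np.sin(a)])+17*np.array([-np.sin(a),np.cos(a)])).round(1))
```

```text
79 [504.7  74.9]
72 [508.2  76.1]
65 [511.8  76.9]
58 [515.4  77.3]
51 [519.1  77.2]
44 [522.8  76.7]
37 [526.3  75.7]
30 [529.8  74.3]
23 [533.   72.5]
16 [535.9  70.3]
10 [538.3  68.2]
8 [539.   67.4]
```

servo_tool([
  [[0, 0, -0.1, -1.2, 0], [0, 0, -0.1, -1.5, 0], [0, 0, -0.1, -1.5, 0], [0, 0, 0, -1.5, 0], [0, 0, 0, -1.1, 0], [0, 0, 0, -0.4, 0], [0, 0, 0, 0, 0]],
])

```text
time_s: 2.9
tcp_pos: [483.8, 72.9, 121.5]
eef_rot: [0.0, 0.995, -0.097, -0.001]
contact_force: [-0.3, 1.6, -0.1]
grip_width: 0.3
gripper_force: 0.0
```

servo_tool([
  [[0, 0.7, 0.1, 0, 0], [0, 0.7, 0.1, 0, 0], [0, 0.5, 0, 0, 0], [0, 0.2, 0, 0, 0], [0, 0.18, 0.06, 0, -3.5], [0, 0.18, 0.06, 0, -3.5], [0, 0.18, 0.04, 0, -3.5], [0, 0.18, 0.04, 0, -3.5], [0, 0.18, 0.02, 0, -3.5], [0, 0.18, 0.02, 0, -3.5], [0, 0.18, 0, 0, -3.5], [0, 0.19, 0, 0, -3.5]],
])

```text
time_s: 3.9
tcp_pos: [519.3, 78.5, 122.3]
eef_rot: [0.001, 0.942, -0.335, -0.001]
contact_force: [-2.8, 0.8, 2.0]
grip_width: -0.2
gripper_force: 1.2
```

servo_tool([
  [[0, 0.18, -0.04, 0, -3.5], [0, 0.18, -0.04, 0, -3.5], [0, 0.17, -0.07, 0, -3.5], [0, 0.17, -0.07, 0, -3.5], [0, 0.17, -0.09, 0, -3.5], [0, 0.17, -0.09, 0, -3.5], [0, 0.16, -0.1, 0, -3.5], [0, 0.16, -0.1, 0, -3.5], [0, 0.14, -0.12, 0, -3.5], [0, 0.14, -0.12, 0, -3.5], [0, 0.12, -0.12, 0, -3.5], [0, 0.12, -0.12, 0, -2.5]],
])

```text
time_s: 4.9
tcp_pos: [538.8, 69.2, 122.8]
eef_rot: [-0.0, 0.766, -0.643, -0.0]
contact_force: [-1.3, 1.7, -1.5]
grip_width: -0.0
gripper_force: 1.1
```

servo_tool([
  [[0, 0, 0, 0, 0]],
])

```text
time_s: 4.98
tcp_pos: [539.2, 68.9, 122.5]
eef_rot: [0.0, 0.766, -0.643, 0.0]
contact_force: [-1.3, 1.9, 0.5]
grip_width: 0.1
gripper_force: 0.9
```

```bash
cat > disc.py <<'E'
from h import *
import sys
t=sys.argv[1]
for n in('top','side'):
    p,d=snap(n,n[0]+t);P=cloud(n,d)[d>0];C=np.array([516.6,47.1])
    R=np.hypot(P[:,0]-C[0],P[:,1]-C[1])
    G=P[(R<30)&(P[:,2]>68)&(P[:,2]<80)]
    if len(G)>10:print(n,len(G),G.mean(0).round(1),np.degrees(np.arctan2(*(np.linalg.svd(G[:,:2]-G[:,:2].mean(0))[2][0][::-1]))).round(1))
    S=P[(R<36)&(P[:,2]>114)&(P[:,2]<122)];print('peg',len(S),S.mean(0).round(1))
    S=S[(S[:,2]>116)];print(cv2.minAreaRect(S[:,:2].astype(np.float32)) if len(S) else '')
E
python3 disc.py 2
python3 - <<'E'
import cv2
cv2.imwrite('pics/s2c.png',cv2.resize(cv2.imread('pics/s2.png')[150:270,180:300],None,fx=4,fy=4,interpolation=cv2.INTER_CUBIC))
E
```

```text
top 115 [519.6  30.5  72. ] 146.5
peg 0 [nan nan nan]

side 135 [514.3  54.1  72.4] -79.8
peg 46 [538.1  55.5 118.2]
((538.267578125, 54.28900146484375), (21.687461853027344, 18.181331634521484), 6.667912006378174)disc.py:9: RuntimeWarning: Mean of empty slice.
  S=P[(R<36)&(P[:,2]>114)&(P[:,2]<122)];print('peg',len(S),S.mean(0).round(1))
  ret = um.true_divide(
```

View pics/s2c.png

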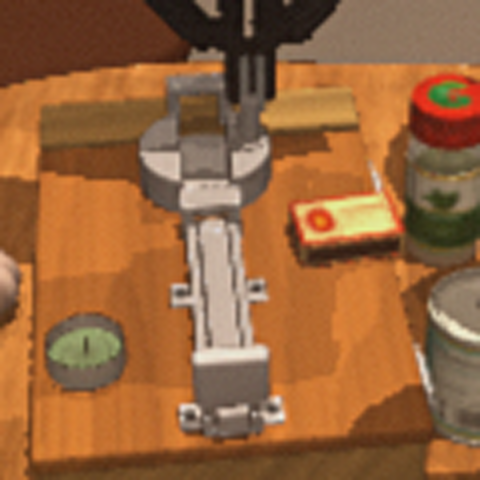

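The side crop shows the groove nearly in line with the bolt and the fingertip behind the peg. I'll nudge about 1.5 mm more, back off, lift, and travel to behind the plate.

servo_tool([
  [[0, 0.02, -0.1, 0, -1], [0, 0, -0.05, 0, 0], [0, 0, 0, 0, 0]],
])

```text
time_s: 5.33
tcp_pos: [539.9, 66.6, 122.6]
eef_rot: [-0.001, 0.761, -0.649, 0.0]
contact_force: [1.4, 3.4, -1.3]
grip_width: -0.1
gripper_force: 1.2
```

servo_tool([
  [[0, 0, 0.3, 0, 0], [0, -0.1, 0.7, 0, 0], [0, 0, 0.3, 1.5, 0], [0, 0, 0, 2, 0], [0, 0, 0, 2, 0], [0, 0, 0, 1.5, 0], [0, 0, -2, 0, 0], [0, 0, -3.5, 0, 0], [0, 0.1, -3.5, 0, 0], [0, 0.2, -3.5, 0, 0], [0, 0.2, -3.5, 0, 0], [0, 0.2, -3.5, 0, 0]],
])

```text
time_s: 6.33
tcp_pos: [544.3, -118.4, 192.4]
eef_rot: [0.0, 0.76, -0.65, -0.0]
contact_force: [0.5, 0.0, 0.2]
grip_width: 0.2
gripper_force: 0.0
```

servo_tool([
  [[0, 0.2, -3, 0, 0], [0, 0.1, -2, 0, 0], [0, 0.1, -1, 0, 0], [0, 0, 0, 0, 0]],
])

```text
time_s: 6.67
tcp_pos: [548.1, -179.4, 192.5]
eef_rot: [0.001, 0.759, -0.652, 0.0]
contact_force: [-0.1, 0.0, -0.4]
grip_width: -0.1
gripper_force: 0.0
```

```bash
python3 disc.py 3
python3 - <<'E'
import cv2,numpy as np
a=cv2.resize(cv2.imread('pics/t3.png')[150:250,180:320],None,fx=4,fy=4,interpolation=cv2.INTER_CUBIC)
b=cv2.resize(cv2.imread('pics/s3.png')[160:260,200:260],None,fx=4,fy=4,interpolation=cv2.INTER_CUBIC)
cv2.imwrite('pics/c3.png',np.hstack([a,b]))
E
```

```text
top 273 [517.7  47.1  72.1] -85.8
peg 24 [541.5  48.5 118.4]
((541.4663696289062, 47.88109588623047), (9.203167915344238, 8.88163948059082), 0.27704259753227234)
peg 0 [nan nan nan]
disc.py:9: RuntimeWarning: Mean of empty slice.
  S=P[(R<36)&(P[:,2]>114)&(P[:,2]<122)];print('peg',len(S),S.mean(0).round(1))
  ret = um.true_divide(
```

View pics/c3.png

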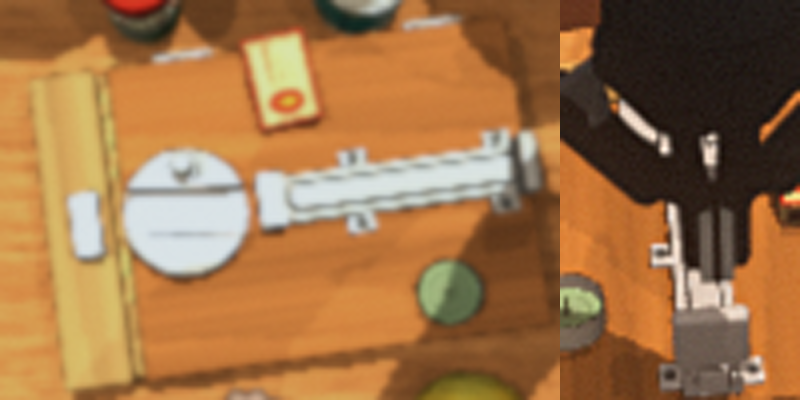

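The top crop shows the groove running about 6° past the bolt line: the peg is at (184,172) and measures 2° where 8° is wanted. It would pass with little margin, so I'll push the peg back about 2.5 mm from the other side first.

servo_tool([
  [[0, 0, 2, 0, 0], [0, 0, 3, 0, 0], [0, 0, 3.5, 0, 0], [0, 0, 3.5, 0, 0], [0, -0.2, 3.5, 0, 0], [0, -0.2, 2.5, 0, 0], [0, 0, 1, 0, 0], [0, 0, 0, -1.5, 0], [0, 0, 0, -2, 0], [0, 0, 0, -2, 0], [0, 0, 0, -1.2, 0], [0, 0, 0, -0.3, 0]],
])

```text
time_s: 7.77
tcp_pos: [543.2, 14.7, 120.3]
eef_rot: [0.002, 0.761, -0.649, -0.001]
contact_force: [-0.5, -0.5, -0.1]
grip_width: 0.7
gripper_force: 0.0
```

servo_tool([
  [[0, 0, 0, 0, 0]],
])

```text
time_s: 7.85
tcp_pos: [544.4, 14.2, 121.7]
eef_rot: [0.001, 0.76, -0.65, -0.001]
contact_force: [0.6, 0.1, 1.7]
grip_width: 0.0
gripper_force: 0.0
```

Move to y≈33.

servo_tool([
  [[0, 0, 0.7, 0, 0], [0, 0, 0.6, 0, 0], [0, 0, 0.2, 0, 0], [0, 0, 0.15, 0, 0], [0, 0, 0.15, 0, 0], [0, 0, 0.1, 0, 0], [0, 0, 0, 0, 0]],
])

```text
time_s: 8.43
tcp_pos: [545.2, 33.1, 122.6]
eef_rot: [-0.0, 0.76, -0.65, 0.0]
contact_force: [-0.2, 0.2, -0.4]
grip_width: -0.1
gripper_force: 0.0
```

```bash
python3 disc.py 4 2>/dev/null; python3 -c "
from h import *
s=r.sense();print(s['tcp_pos'],s['contact_force'])"
```

```text
peg 0 [nan nan nan]

side 138 [513.7  54.5  72.4] -88.6
peg 15 [536.7  24.5 117.8]
((533.3662109375, 27.89457130432129), (6.658281326293945, 19.643142700195312), 35.54647445678711)
[545.04483134  32.96377584 122.41593982] [-0.25167729 -0.19365454  0.17547484]
```

servo_tool([
  [[0, 0, 0.1, 0, 0], [0, 0, 0.1, 0, 0], [0, 0, 0.1, 0, 0], [0, 0, 0, 0, 0]],
])

```text
time_s: 8.87
tcp_pos: [545.3, 35.6, 122.4]
eef_rot: [0.0, 0.76, -0.65, 0.0]
contact_force: [1.1, -2.6, 0.4]
grip_width: 0.4
gripper_force: 1.1
```

```bash
python3 disc.py 5 2>/dev/null
```

```text
peg 0 [nan nan nan]

side 137 [514.6  54.6  72.3] -80.9
peg 17 [537.8  26.2 118.5]
((538.3422241210938, 26.446212768554688), (6.584260940551758, 11.404303550720215), 76.97489166259766)
```

servo_tool([
  [[0, 0, -0.6, 0, 0], [0, 0, -1, 0, 0], [0, 0, -0.5, 1.5, 0], [0, 0, 0, 2, 0], [0, 0, 0, 2, 0], [0, 0, 0, 1.5, 0], [0, 0, -3, 0, 0], [0, 0, -3.5, 0, 0], [0, 0, -3.5, 0, 0], [0, 0, -3.5, 0, 0], [0, 0, -3, 0, 0], [0, 0.3, -2, 0, 0]],
])

```text
time_s: 9.97
tcp_pos: [546.3, -174.4, 192.7]
eef_rot: [0.0, 0.759, -0.652, 0.0]
contact_force: [0.1, 0.2, 0.2]
grip_width: -0.2
gripper_force: 0.0
```

servo_tool([
  [[0, 0, -0.6, 0, 0], [0, 0, 0, 0, 0]],
])

```text
time_s: 10.13
tcp_pos: [547.2, -178.4, 192.5]
eef_rot: [0.0, 0.759, -0.651, 0.0]
contact_force: [-0.9, 0.5, 0.0]
grip_width: 0.5
gripper_force: 0.0
```

```bash
python3 disc.py 6 2>/dev/null
python3 - <<'E'
import cv2,numpy as np
a=cv2.resize(cv2.imread('pics/t6.png')[170:230,200:340],None,fx=5.6,fy=5.6,interpolation=cv2.INTER_CUBIC)
cv2.imwrite('pics/c6.png',a)
E
```

```text
top 273 [517.7  47.2  71.9] 99.3
peg 23 [541.4  50.9 118.3]
((540.9696655273438, 50.869956970214844), (9.781499862670898, 9.818628311157227), 26.962890625)
peg 0 [nan nan nan]
```

View pics/c6.png

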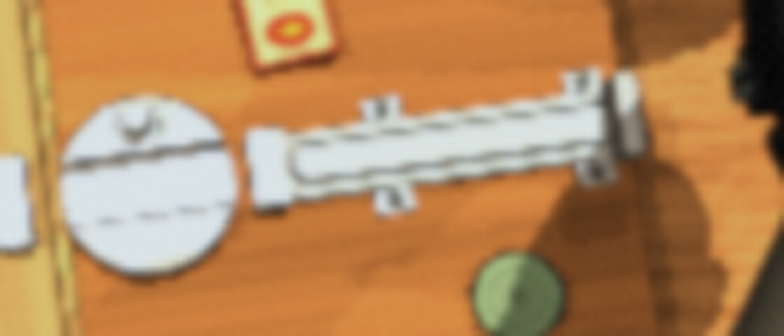

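The slot is now in line: groove 99° and peg 8.5°, against 98° and 8°. In the crop the groove edges run parallel with the guide. Now I'll go down behind the plate and push.

servo_tool([
  [[0, 0, 0, -1.5, 0], [0, 0.1, 0, -2, 0], [0, 0, 0, -2, 0], [0, 0, 0, -1.6, 0], [0, 0, 0, -0.7, 0], [0, 0, 0.4, 0, -0.7], [0, 0, 0.7, 0, 0], [0, -0.1, 0.4, 0, 0], [0, 0, 0.2, 0, 0], [0, 0, 0.2, 0, 0], [0, 0, 0, 0, 0]],
])

```text
time_s: 11.15
tcp_pos: [548.6, -156.6, 115.2]
eef_rot: [-0.0, 0.756, -0.654, 0.001]
contact_force: [0.6, -0.1, 0.2]
grip_width: -0.1
gripper_force: 0.0
```

servo_tool([
  [[0, -0.03, 0.3, 0, 0], [0, -0.04, 0.3, 0, 0], [0, -0.04, 0.3, 0, 0], [0, -0.05, 0.3, 0, 0], [0, -0.04, 0.3, 0, 0], [0, -0.04, 0.3, 0, 0], [0, 0, 0, 0, 0]],
])

```text
time_s: 11.73
tcp_pos: [545.6, -138.0, 114.3]
eef_rot: [-0.0, 0.756, -0.654, -0.0]
contact_force: [1.0, -1.9, 1.2]
grip_width: -0.1
gripper_force: 1.1
```

servo_tool([
  [[0, -0.08, 0.3, 0, 0], [0, -0.08, 0.3, 0, 0], [0, -0.08, 0.3, 0, 0], [0, -0.08, 0.3, 0, 0], [0, -0.08, 0.3, 0, 0], [0, -0.06, 0.3, 0, 0]],
])

```text
time_s: 12.23
tcp_pos: [541.3, -120.5, 114.3]
eef_rot: [-0.0, 0.756, -0.654, 0.0]
contact_force: [1.3, -3.9, 0.5]
grip_width: -0.1
gripper_force: 1.6
```

servo_tool([
  [[0, -0.06, 0.4, 0, 0], [0, -0.06, 0.4, 0, 0], [0, -0.06, 0.4, 0, 0], [0, -0.06, 0.4, 0, 0], [0, -0.06, 0.4, 0, 0], [0, -0.06, 0.4, 0, 0]],
])

```text
time_s: 12.73
tcp_pos: [537.5, -96.6, 114.4]
eef_rot: [-0.0, 0.756, -0.654, 0.0]
contact_force: [2.9, -3.6, 1.0]
grip_width: -0.0
gripper_force: 1.7
```

servo_tool([
  [[0, -0.06, 0.4, 0, 0], [0, -0.06, 0.4, 0, 0], [0, -0.06, 0.4, 0, 0], [0, -0.06, 0.4, 0, 0], [0, -0.06, 0.4, 0, 0], [0, -0.05, 0.4, 0, 0], [0, -0.05, 0.4, 0, 0], [0, -0.05, 0.3, 0, 0], [0, -0.05, 0.3, 0, 0], [0, -0.05, 0.3, 0, 0], [0, -0.05, 0.3, 0, 0], [0, -0.05, 0.3, 0, 0]],
])

```text
time_s: 13.73
tcp_pos: [531.3, -54.2, 114.6]
eef_rot: [-0.0, 0.756, -0.654, 0.001]
contact_force: [2.3, -5.0, 2.4]
grip_width: 0.1
gripper_force: 2.5
```

servo_tool([
  [[0, -0.04, 0.25, 0, 0], [0, -0.04, 0.25, 0, 0], [0, -0.04, 0.25, 0, 0], [0, -0.03, 0.2, 0, 0], [0, 0, 0.1, 0, 0], [0, 0, 0, 0, 0]],
])

```text
time_s: 14.23
tcp_pos: [529.7, -43.3, 114.6]
eef_rot: [-0.0, 0.756, -0.654, 0.0]
contact_force: [2.3, -3.6, 1.9]
grip_width: 0.2
gripper_force: 2.0
```

servo_tool([
  [[0, -0.03, 0.25, 0, 0], [0, -0.03, 0.25, 0, 0], [0, -0.03, 0.2, 0, 0], [0, -0.03, 0.2, 0, 0], [0, 0, 0.1, 0, 0], [0, 0, 0, 0, 0]],
])

```text
time_s: 14.73
tcp_pos: [528.1, -33.1, 114.3]
eef_rot: [0.0, 0.756, -0.654, -0.0]
contact_force: [1.9, -3.0, 2.4]
grip_width: -0.0
gripper_force: 1.8
```

servo_tool([
  [[0, 0, 0.1, 0, 0], [0, 0, 0.1, 0, 0], [0, 0, 0, 0, 0]],
])

```text
time_s: 14.98
tcp_pos: [527.9, -31.1, 114.2]
eef_rot: [0.0, 0.756, -0.654, -0.001]
contact_force: [2.2, -3.1, 2.4]
grip_width: -0.0
gripper_force: 1.7
```

servo_tool([
  [[0, 0, 0.1, 0, 0], [0, 0, 0.1, 0, 0], [0, 0, 0, 0, 0]],
])

```text
time_s: 15.23
tcp_pos: [527.7, -29.4, 114.2]
eef_rot: [0.0, 0.756, -0.654, -0.0]
contact_force: [1.1, -3.2, 1.3]
grip_width: 0.1
gripper_force: 1.9
```

servo_tool([
  [[0, 0, 0.1, 0, 0], [0, 0, 0.05, 0, 0], [0, 0, 0, 0, 0]],
])

```text
time_s: 15.48
tcp_pos: [527.7, -29.3, 114.2]
eef_rot: [0.001, 0.756, -0.655, 0.0]
contact_force: [1.2, -7.3, 1.6]
grip_width: 0.0
gripper_force: 3.2
```

The bolt stalled where the strap should be, with the force rising from 3 to 7 N. I'll back off, lift, move away and check.

servo_tool([
  [[0, 0, 0.05, 0, 0], [0, 0, 0, 0, 0], [0, 0.05, -0.6, 0, 0], [0, 0.1, -1, 0, 0], [0, 0.1, -1, 1, 0], [0, 0, -0.5, 2.5, 0], [0, 0, 0, 3, 0], [0, 0, 0, 3, 0], [0, 0, -2, 2, 0], [0, -0.5, -3, 1, 0], [0, -0.5, -3.5, 0, 0], [0, -0.5, -3.5, 0, 0]],
])

```text
time_s: 16.48
tcp_pos: [515.8, -179.3, 240.8]
eef_rot: [-0.001, 0.757, -0.654, 0.0]
contact_force: [0.6, -0.1, 0.1]
grip_width: 0.1
gripper_force: 0.0
```

servo_tool([
  [[0, -0.5, -3.5, 0, 0], [0, -0.5, -3.5, 0, 0], [0, -0.5, -3.5, 0, 0], [0, -0.5, -2.5, 0, 0], [0, 0, -1, 0, 0], [0, 0, 0, 0, 0]],
])

```text
time_s: 16.98
tcp_pos: [494.1, -321.6, 239.9]
eef_rot: [0.0, 0.754, -0.656, 0.0]
contact_force: [0.4, -0.8, -0.2]
grip_width: -0.0
gripper_force: 0.0
```

Run:
```python
from h import *
p,d=snap('top','t7');P=cloud('top',d)[d>0]
S=P[(np.hypot(P[:,0]-525.5,P[:,1]+16)<24)&(P[:,2]>114)&(P[:,2]<122)];rc=cv2.minAreaRect(S[:,:2].astype(np.float32))
O=np.array([524.9,-12.2]);u=np.array([-.139,.990]);print(rc,(np.array(rc[0])-O)@u)
snap('side','s7')
a=cv2.imread('pics/t7.png')[140:260,185:325];a=cv2.resize(a,None,fx=3.2,fy=3.2,interpolation=cv2.INTER_CUBIC)
b=cv2.imread('pics/s7.png')[160:280,180:300];b=cv2.resize(b,None,fx=2.9,fy=3.2,interpolation=cv2.INTER_CUBIC)
cv2.imwrite('pics/c7.png',np.hstack([a,b]))
```

```text
((524.3297119140625, -14.619416236877441), (31.727968215942383, 9.897826194763184), 7.289950847625732) -2.3159520305633583
```

View pics/c7.png

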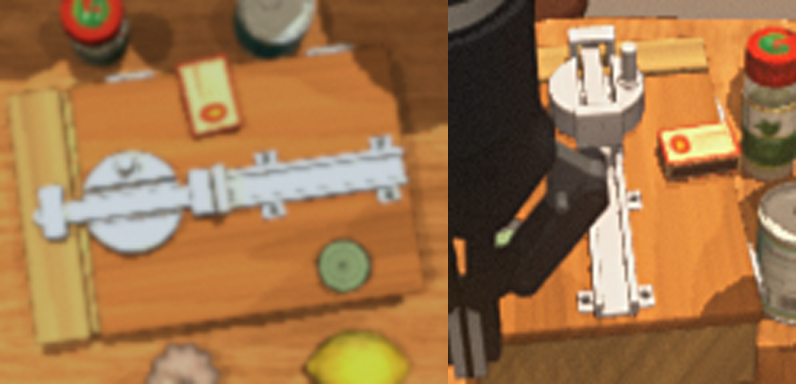

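The final pictures show the plate against the strap (crop 215,190). The bolt runs through the slot and its nose stands out of the staple at (40,215). The plate measures about -2 mm, against -4 mm for home, which is within calibration. The bystanders have not moved and the hand is clear.

```bash
python3 -c "
from station import r
print(r.sign_off())"
```

```text
the job is handed in; nothing more can be done
None
```

The knife box is locked and handed in at about 17 s: the disc slot was lined up first, then the bolt was pushed through slot and staple until it stopped at the strap, with the bystanders unmoved and the hand clear.

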